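# Free a strap link from its spring bar with the forked tool

### The arm

A 6-joint arm with a two-finger parallel gripper is mounted at the origin on a cart in front of the work surface, level with it; the furniture and walls round the work are solid. World frame = base frame: x ahead of the robot, y to its left, z up, the work surface at z = 0. Lengths are in mm, angles in rad, forces in N, time in s.
With the tool pointing down it reaches from about 400 to 825 mm from the base axis. Payload 7 kg.
Tool frame: the origin (TCP) lies at the very end of the fingers, on their centre line; the grasp point (between the pads) lies 19 mm behind it; z points along the fingers, y is the direction in which the jaws open and shut (so a half turn about z gives the same grasp; the last joint's range is limited). The gripper opens to 88 mm and grips with 3 to 60 N. Pads are 19 mm wide; open, the fingers measure 130 mm over their backs; the gripper's body (78 mm by 193 mm) begins 47 mm behind the grasp point.
Start: joints at [-0.883, 0.359, 0.012, 0, -1.224, -0.288], TCP at [262.705, -621.757, 226.561] pointing down, gripper open.
Joint ranges: [-3.07, 3.07], [-1.43, 2.12], [-1.02, 1.25], [-3.03, 1.67], [-3.05, -0], [-3.03, 3.03]. Speed limits (rad/s): [2.39, 2.39, 3.01, 3.14, 3.14, 3.14].

### API

Orientations are given as a unit quaternion [x, y, z, w].
In Python, from plant import bot gives the robot as it stands. Calls block until the motion is done:
- bot.move_ptp(position, orientation): joint-space move of the TCP to a pose.
- bot.line_to(position, velocity=150, ori=None): straight line of the TCP; ori=None keeps the orientation; velocity is the mean speed in mm/s.
- bot.move_joints(angles): joint-space move.
- bot.move_gripper(opening, force=None): finger opening in mm; force is the grip in N (None keeps the last); returns when the fingers have stopped.
- bot.pause(seconds).
- bot.solve_ik(position, orientation): joint angles nearest the present ones, or None.
- bot.read_state(): the state.
- bot.camera(name): name is "scene" or "top" or "wrist"; returns the picture (400x640x3 uint8, red, green, blue); there is no depth.
- bot.get_calibration(name): a dict with "fx", "fy", "cx", "cy" (pixels), "view" (4x4, takes a point from world to camera coordinates); the wrist camera has in their place "T_tool_cam" (4x4, takes a point from camera to tool coordinates, whose origin is the TCP and whose axes are the flange's). Camera axes: x right, y up, looking along -z (the intrinsics and any distortion apply to the point x, -y, -z); pixel columns grow to the right and rows downward; lengths in mm; the calibration is good to about 2 mm. A picture is of the moment at which its call begins: read the wrist's pose just before it. get_calibration takes no time and is no camera call.
A pose or a line that the arm cannot do raises bot.Unreachable and nothing moves.
- bot.close_job(): hands the job in, once; it reports no verdict.
The state is a dict: "t": time; "joint_pos": joint angles; "qvel": joint speeds; "tau": joint torques, N m; "tcp_pos": TCP position; "eef_rot": TCP orientation; "contact_force": force on the tool from outside, world axes, zero at the start; "moment": the same for the moment, N m; "width": finger opening in mm.
Only numpy, scipy, OpenCV 4.12 (cv2) and the standard library are available. Lean on these libraries where they do the work, as an engineer would, in place of code of your own. Each camera call takes 0.05 s, during which the arm holds its last target.

### The job

The strap link on the case panel must come off so that new webbing can be sewn on. With the forked tool, squeeze the sprung end of its spring bar inward and prise that end up out of its lug without forcing anything, and lay the tool back down flat on the table; then draw the link out of the other lug and set it down gently in the metal tray. Leave the buckles, the bobbin and the tape measure alone.

Things in the scene. Friction and masses are not known exactly. Their poses are not given: they have to be found in the camera images.
- mount: Grey case panel with aluminium edge trim and a steel U-bracket with two upright lugs, fixed to the table; 112 mm (x, from -35 to +77) by 133 mm (y), top 8 mm above the table. Origin on the table under the bar. x points away from the side where the tool enters, y along the bar from its sprung end to its plain end, z up. The link's spring bar lies along y, 30 mm above the table.
- bar_line (a point): Nominal middle between the lugs, on the bar axis, 30 mm above the mount's origin. Lugs: 18 mm wide (x), 6 mm thick (y), tops 6.75 mm above the bar axis, 6.5 mm through holes closed all round, inner faces 52 mm apart. The bracket is riveted through slots: it sits up to 4 mm either way along y, different each time, not reported; the link has about 9 mm side play between the lugs.
- bar_neck (a point): Point fixed to the link, where its bar's bare neck starts out 2 mm outside the outer face of the 13 mm collar; axes as the mount's at the start. The steel neck is 4.5 mm thick; 3.8 to 12 mm is bare between collar and sprung-end lug. Pushed along +y, the collar first carries the link over until it bears on the plain-end lug, then draws the neck in: a spring, 3 to 9 N, then a hard stop.
- bar_tip (a point): Point fixed to the link, where the flat tip of the bar's sprung end is at rest: 16.3 mm outside the collar's face, at first in or through its lug's hole. With the link borne on the plain-end lug 3.4 mm of it is still in the hole; the spring then gives 4.1 mm (1.45 N per mm) to its hard stop, which clears the hole. Lifted over the lug's top (9 mm or more up) the tip can rest on it.
- link_plate (a point): Centre (half-way up) of the flat plate of the dark steel strap link, at the start 40 mm along the mount's x from the bar and 3 mm above the panel; axes as the mount's at the start. The plate is 41 mm long (x, 18 mm nearer to 23 mm farther), 29 mm wide (y), 6 mm thick, and rises at its near end to a knuckle round the bar, 19 mm above this point. Link 0.1 kg, over all 69 by 67 by 28 mm.
- link_pin (a point): Root of the bar's plain end: a fixed 4.5 mm pin with a round tip, on the bar axis, sticking 11.5 mm along y out of the link's knuckle, through the plain-end lug. With the sprung end up, the link must move back towards the sprung end (-y) until the pin is out of the lug (11 to 12 mm) before it lifts off. The plate's middle is 15 mm towards the sprung end from this point.
- tool_grip (a point): Grip point of the forked tool: middle of the section of its wooden handle (20 by 20 mm, from 65 mm behind to 25 mm ahead of this point). x points along the tool to the fork. At the start the tool lies on the table with its fork plate upright; this point is then 10 mm above the table. Tool 0.08 kg.
- fork_slot (a point): Middle of the tool's fork slot, 63 mm ahead of the grip point on the tool's axis; x points out of the slot's mouth, y across the plate. The steel fork plate is 2 mm thick (y) and 14.5 mm high (z); the slot is 6.5 mm high and runs from 6 mm behind this point to 8 mm ahead, then the two tine tips flare apart up to 13 mm ahead.
- tray: Open aluminium parts tray, 125 (x) by 98 (y) by 16 mm high outside, walls and floor 2.5 mm, fixed to the table. Origin: centre of its underside.
- buckle_a: Black plastic strap buckle, 62 by 43 by 11 mm, loose on the table near its front edge, to be left alone. Origin: centre of its underside.
- buckle_b: Another black plastic strap buckle, 62 by 43 by 11 mm, loose near the front edge, to be left alone. Origin: centre of its underside.
- tape_measure: Tape measure case, 69 by 68 by 31 mm, loose on the table, to be left alone. Origin: centre of its underside.
- bobbin: Thread bobbin, 21 mm across and 11 mm high, loose on the table, to be left alone. Origin: centre of its underside.
There are look-alikes about, which are no part of the job. Leave any orange look-alike of the part that bears bar_neck alone.

How it is judged:
By the outcome, as a careful person would: the job done as asked, in the order asked, and still so for the second after the job is handed in, with the robot touching nothing.
It also fails if it takes over 72 s, if anything falls off the work surface, if the arm or the gripper's body presses on something with over 40 N, if the wrist force passes 120 N, or if a joint passes its speed limit or range.

## Working session

There is one attempt and no reset: what is moved stays moved. The work goes in short steps, each a Python script; the robot and the scene stay as the last script left them, time stands still between calls to the robot, and variables do not carry over. Pictures are saved under pics/ and viewed, and the job is handed in when it is done.

```bash
ls; mkdir -p pics
python3 - <<'E'
from plant import bot
import cv2,numpy as np
s=bot.read_state();print(s)
for n in("scene","top","wrist"):
    im=bot.camera(n);cv2.imwrite(f"pics/{n}0.png",cv2.cvtColor(im,cv2.COLOR_RGB2BGR));c=bot.get_calibration(n);print(n,{k:np.round(v,4).tolist() if not isinstance(v,str) else v for k,v in c.items()})
E
```

```text
pics
{'t': 0.0, 'joint_pos': array([-8.82906394e-01,  3.59390579e-01,  1.10633303e-02, -4.02135365e-04,
       -1.22409079e+00, -2.88107436e-01]), 'qvel': array([ 9.86520759e-05, -1.67005379e-03,  1.87527136e-03, -1.20627901e-04,
        5.90691753e-05,  8.69315344e-05]), 'tau': array([ 7.48211664e-05, -5.82724750e+01,  2.93043673e+01,  6.99712202e+00,
        6.71414149e-03, -1.30416574e-04]), 'tcp_pos': array([ 262.52607273, -621.32011573,  225.61287524]), 'eef_rot': array([-1.98495564e-01,  9.80101433e-01,  8.04842218e-04, -2.13195103e-04]), 'contact_force': array([-0.47977993, -0.02768234, -0.18971744]), 'moment': array([-0.04822051, -0.03704647, -0.02526222]), 'width': 87.66568013894438}
scene {'fx': 412.6541, 'fy': 412.6541, 'cx': 315.106, 'cy': 199.7324, 'view': [[-0.8679, -0.4967, 0.0001, 457.5929], [0.2524, -0.4409, 0.8613, -161.3355], [-0.4278, 0.7476, 0.5081, -882.5331], [0.0, 0.0, 0.0, 1.0]]}
top {'fx': 404.3402, 'fy': 404.3402, 'cx': 313.5274, 'cy': 198.983, 'view': [[-0.0166, -0.9998, -0.0077, 0.6089], [0.9904, -0.0175, 0.1373, -541.5086], [-0.1374, -0.0053, 0.9905, -858.3087], [0.0, 0.0, 0.0, 1.0]]}
wrist {'fx': 305.7566, 'fy': 305.7566, 'cx': 314.0158, 'cy': 198.8618, 'T_tool_cam': [[0.0004, 0.9502, 0.3116, 84.9161], [1.0, -0.0002, -0.0009, 0.3941], [-0.0008, 0.3116, -0.9502, -158.3225], [0.0, 0.0, 0.0, 1.0]]}
```

View pics/scene0.png

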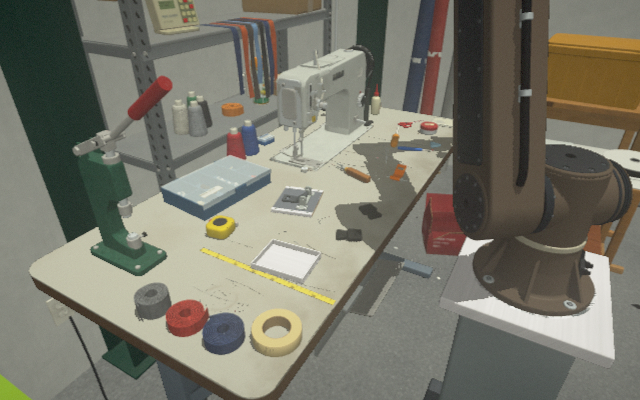

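View pics/top0.png

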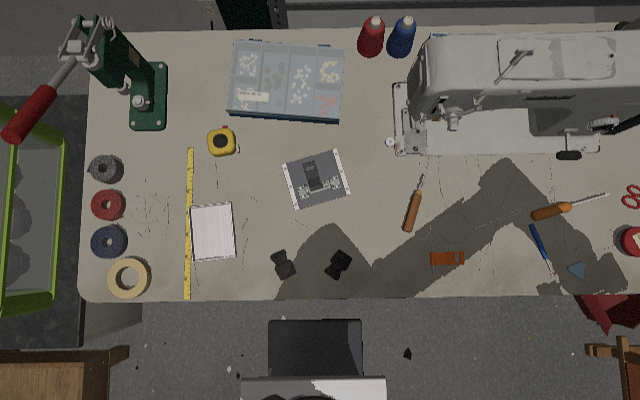

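View pics/wrist0.png

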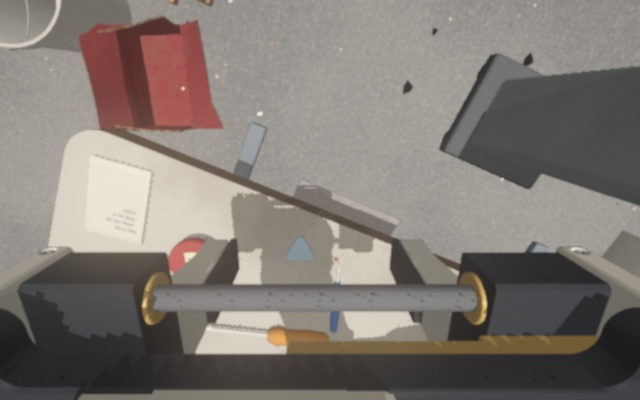

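The top view shows the panel at about (318,178), the tray at (213,231), a wooden-handled tool at (413,205) and a screwdriver-like object at (565,208). The buckles are at (283,263) and (339,263), and the orange look-alike is at (447,258).

```bash
cat > h.py <<'E'
from plant import bot
import cv2,numpy as np
from scipy.spatial.transform import Rotation as R
def snap(n,name,crop=None,sc=1):
    s=bot.read_state(); im=bot.camera(n); 
    np.savez(f"pics/{name}.npz",im=im,p=s["tcp_pos"],q=s["eef_rot"],n=n)
    save(im,name,crop,sc); return im,s
def save(im,name,crop=None,sc=1):
    b=cv2.cvtColor(im,cv2.COLOR_RGB2BGR)
    if crop: b=b[crop[1]:crop[3],crop[0]:crop[2]]
    b=cv2.resize(b,None,fx=sc,fy=sc,interpolation=cv2.INTER_CUBIC)
    cv2.imwrite(f"pics/{name}.png",b)
def cam(n,p=None,q=None):
    c=bot.get_calibration(n)
    if n=="wrist":
        T=np.eye(4);T[:3,:3]=R.from_quat(q).as_matrix();T[:3,3]=p
        V=np.linalg.inv(T@np.array(c["T_tool_cam"]))
    else: V=np.array(c["view"])
    return c,V
def ray(C,uv):
    c,V=C
    dist=np.array(c.get("dist",c.get("distortion",np.zeros(5))),float)
    d=np.array([(uv[0]-c["cx"])/c["fx"],-(uv[1]-c["cy"])/c["fy"],-1])
    I=np.linalg.inv(V); return I[:3,3],I[:3,:3]@d
def onz(C,uv,z):
    o,d=ray(C,uv); return o+d*(z-o[2])/d[2]
def proj(C,P):
    c,V=C; x=V[:3,:3]@np.asarray(P,float)+V[:3,3]
    return np.array([c["cx"]+c["fx"]*x[0]/-x[2],c["cy"]-c["fy"]*x[1]/-x[2]])
def tri(Cs,uvs):
    A=np.zeros((3,3));b=np.zeros(3);L=[]
    for C,uv in zip(Cs,uvs):
        o,d=ray(C,uv);d/=np.linalg.norm(d);M=np.eye(3)-np.outer(d,d);A+=M;b+=M@o;L.append((o,M))
    x=np.linalg.solve(A,b); return x,[float(np.linalg.norm(M@(x-o))) for o,M in L]
def down(yaw):  # tool z down, jaw axis (tool y) at angle yaw from world y
    # tool x=(cos,sin,0), z=-Z => y = z x x
    x=np.array([np.cos(yaw),np.sin(yaw),0]);z=np.array([0,0,-1.]);y=np.cross(z,x)
    return R.from_matrix(np.c_[x,y,z]).as_quat()
E
python3 - <<'E'
from h import *
print(bot.get_calibration("top").keys())
C=cam("top")
for uv in [(317,178),(413,205),(213,231),(283,263),(339,263),(447,258),(220,142)]: print(uv,np.round(onz(C,uv,5)))
im=np.load("pics/top0.npz")["im"] if 0 else cv2.imread("pics/top0.png")[:,:,::-1]
save(im,"topc1",(270,135,450,245),4)
im=cv2.imread("pics/scene0.png")[:,:,::-1]
save(im,"scenec1",(260,140,420,250),5)
E
```

```text
dict_keys(['fx', 'fy', 'cx', 'cy', 'view'])
(317, 178) [595. -17.   5.]
(413, 205) [ 528. -236.    5.]
(213, 231) [476. 221.   5.]
(283, 263) [402.  63.   5.]
(339, 263) [400. -63.   5.]
(447, 258) [ 407. -306.    5.]
(220, 142) [685. 209.   5.]
```

View pics/topc1.png

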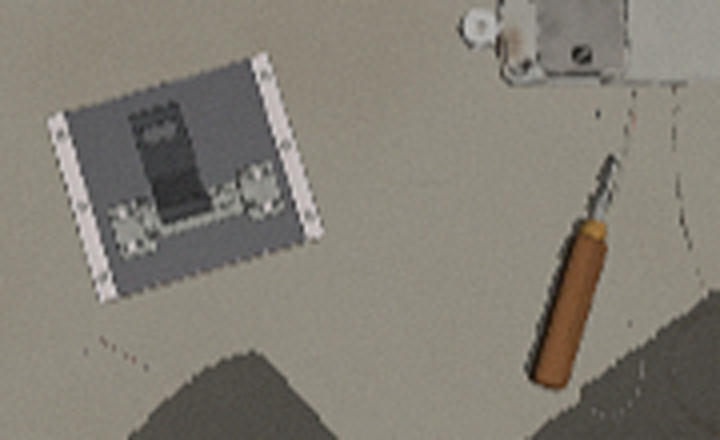

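View pics/scenec1.png

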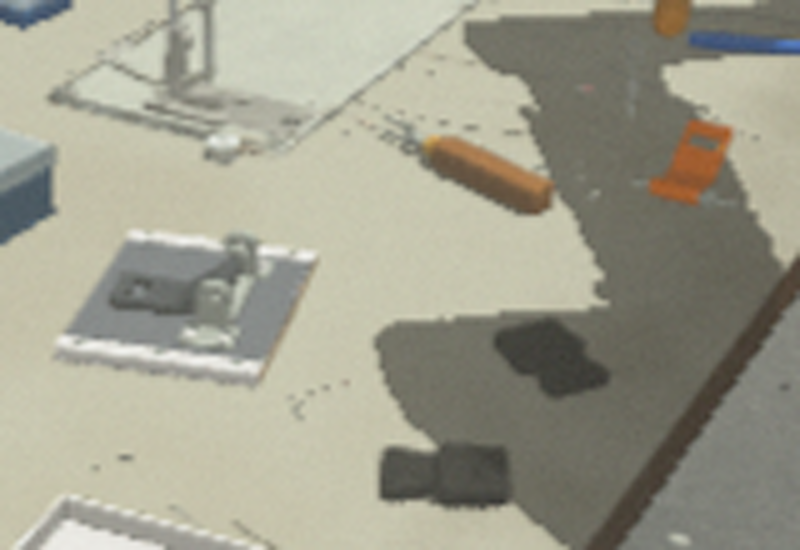

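Run:
```python
from h import *
C=cam("top")
P=[onz(C,(270+u/4,135+v/4),8) for u,v in [(48,115),(265,53),(325,237),(105,302)]]
P=np.array(P)
print(np.round(P,1)); 
for i in range(4): print(np.linalg.norm(P[i]-P[i-1]))
d=P[0]-P[3]+P[1]-P[2]; yaw=np.arctan2(d[1],d[0]);print("mount yaw",np.degrees(yaw))
c=P.mean(0);x=np.array([np.cos(yaw),np.sin(yaw),0]);o=c-21*x;print("mount origin",o)
a=onz(C,(270+612/4,135+158/4),10);b=onz(C,(270+550/4,135+385/4),10);print(a,b,np.linalg.norm(a-b))
ty=np.arctan2(*(a-b)[[1,0]]);print("tool yaw",np.degrees(ty))
print(np.round([onz(C,(u,v),16) for u,v in [(190,205),(232,202),(236,258),(194,262)]]))
for nm,p,y in [("tool",[530,-236,20],ty),("mount",[500,-40,20],yaw),("mountview",[520,-20,120],yaw),("tray",[476,220,60],yaw)]:
  for k in (0,np.pi):
    p=np.array(p,float);q=bot.solve_ik(p,down(y+k));print(nm,k,None if q is None else np.round(q,2))
```

```text
[[629.2  63.2   8. ]
 [663.8 -63.4   8. ]
 [554.9 -95.1   8. ]
 [519.7  31.3   8. ]]
114.07546127196811
131.19533666845518
113.38333393721594
131.2194048058552
mount yaw 16.227593677623048
mount origin [571.74762012 -21.87395215   8.        ]
[ 597.5688891  -260.99952982   10.        ] [ 468.05621647 -219.13885608   10.        ] 136.10969244710444
tool yaw -17.911704955577267
[[536. 272.  16.]
 [541. 177.  16.]
 [415. 166.  16.]
 [408. 260.  16.]]
tool 0 [-0.08  0.42 -0.44  0.   -0.71  1.34]
tool 3.141592653589793 [-0.08  0.42 -0.44  0.   -0.71 -1.8 ]
mount 0 [ 0.31  0.32 -0.62  0.   -0.64  1.54]
mount 3.141592653589793 [ 0.31  0.32 -0.62  0.   -0.64 -1.6 ]
mountview 0 [ 0.34  0.2  -0.47  0.   -0.9   1.51]
mountview 3.141592653589793 [ 0.34  0.2  -0.47  0.   -0.9  -1.63]
tray 0 [ 0.81  0.29 -0.53  0.   -0.75  1.05]
tray 3.141592653589793 [ 0.81  0.29 -0.53  0.   -0.75 -2.09]
```

Run:
```python
from h import *
ty=np.radians(-17.9);x=np.array([np.cos(ty),np.sin(ty),0])
g=np.array([468,-219,0])+65*x
p=g-45*x;p[2]=120
bot.move_ptp(p,down(ty));print(bot.read_state()["t"])
snap("wrist","w1")
print(bot.read_state()["tcp_pos"],bot.read_state()["contact_force"])
```

```text
1.8583
[ 487.07417913 -225.73708519  120.15645849] [ 0.65291919 -1.56770842 -0.1425492 ]
```

View pics/w1.png

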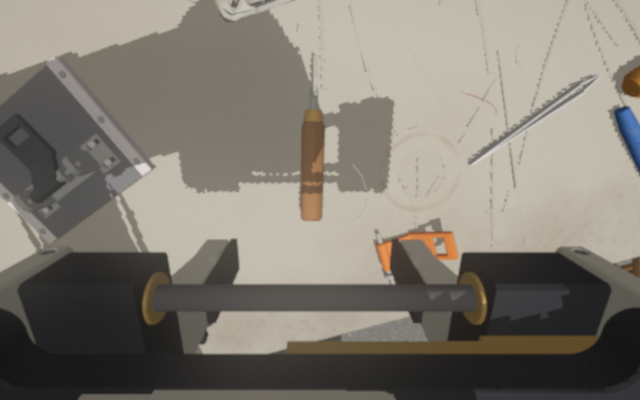

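Run:
```python
from h import *
d=np.load("pics/w1.npz");im=d["im"];C=cam("wrist",d["p"],d["q"])
hsv=cv2.cvtColor(im,cv2.COLOR_RGB2HSV)
m=((hsv[...,0]>4)&(hsv[...,0]<16)&(hsv[...,1]>110)).astype(np.uint8);m[:,:280]=0;m[:,350:]=0;m[230:]=0
n,l,s,_=cv2.connectedComponentsWithStats(m);k=1+np.argmax(s[1:,4]);print(s[k])
pts=np.argwhere(l==k)[:,::-1]
for r in (125,145,165,185,205,215):
    c=pts[pts[:,1]==r][:,0];print(r,c.min(),c.max(),onz(C,(c.mean(),r),20).round(1), np.linalg.norm(onz(C,(c.min()-.5,r),20)-onz(C,(c.max()+.5,r),20)))
P=np.array([onz(C,(313,v),z) for v,z in[(53,14),(110,18),(120,20),(s[k][1]+s[k][3],20)]]);print(P.round(1));print(np.linalg.norm(P-P[-1],axis=1))
save(im,"w1c",(240,30,390,230),3.0)
```

```text
[304 122  19  52 549]
125 304 314 [ 549.5 -241.    20. ] 9.070034560759279
145 305 314 [ 533.8 -236.2   20. ] 8.41237779946664
165 310 322 [ 515.9 -236.2   20. ] 11.16164169529712Traceback (most recent call last):
  File "<stdin>", line 8, in <module>
    return umr_minimum(a, axis, None, out, keepdims, initial, where)
ValueError: zero-size array to reduction operation minimum which has no identity
```

Run:
```python
from h import *
d=np.load("pics/w1.npz");im=d["im"];C=cam("wrist",d["p"],d["q"])
f=im.astype(int)
m=((f[...,0]-f[...,2]>35)).astype(np.uint8);m[:,:285]=0;m[:,345:]=0;m[230:]=0
m=cv2.morphologyEx(m,cv2.MORPH_CLOSE,np.ones((3,3)))
n,l,s,_=cv2.connectedComponentsWithStats(m);k=1+np.argmax(s[1:,4]);print(s[k])
pts=np.argwhere(l==k)[:,::-1]
for r in (130,145,165,185,205,213):
    c=pts[pts[:,1]==r][:,0];print(r,c.min(),c.max(),onz(C,(c.mean(),r),20).round(1), np.linalg.norm(onz(C,(c.min()-.5,r),20)-onz(C,(c.max()+.5,r),20)))
P=np.array([onz(C,(313,v),z) for v,z in[(53,14),(110,18),(120,20),(s[k][1]+s[k][3],20)]]);print(P.round(1));print(np.linalg.norm(P-P[-1],axis=1))
save(im,"w1c",(240,30,390,230),3.0)
```

```text
[ 301  109   23  112 2322]
130 303 323 [ 544.7 -242.9   20. ] 17.40146611507298
145 302 323 [ 533.  -238.6   20. ] 18.50692821093943
165 302 323 [ 516.8 -233.3   20. ] 18.889300312313214
185 302 321 [ 500.1 -227.    20. ] 17.534468999885632
205 301 321 [ 482.6 -220.8   20. ] 18.80803981014915
213 301 321 [ 475.3 -218.4   20. ] 18.97158839255212
[[ 600.6 -261.    14. ]
 [ 559.7 -247.8   18. ]
 [ 552.3 -245.3   20. ]
 [ 467.4 -217.7   20. ]]
[140.24302223  97.14539287  89.3087786    0.        ]
```

View pics/w1c.png

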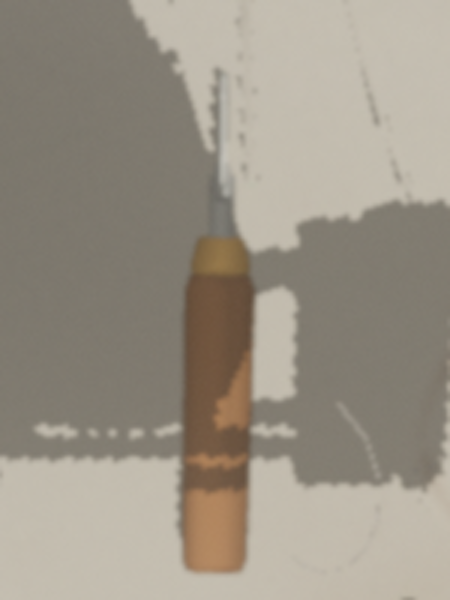

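The handle measures 89 mm and the whole tool 140 mm, against 90 and 141 given. The wrist view has the fork pointing up at (313,53) and the handle's rear end at (312,220). I'll grip it now.

Run:
```python
from h import *
ty=np.radians(-18.6);g=np.array([529.0,-237.9,0])
bot.move_gripper(50,60)
bot.move_ptp(g+[0,0,40],down(ty))
bot.line_to(g+[0,0,3],80)
bot.move_gripper(5,60)
s=bot.read_state();print(s["t"],s["width"],s["tcp_pos"],s["contact_force"])
bot.line_to(g+[0,0,90],150)
s=bot.read_state();print(s["t"],s["width"],s["tcp_pos"],s["contact_force"],s["moment"])
x=np.array([np.cos(np.radians(16.2)),np.sin(np.radians(16.2)),0])
p=np.array([571.7,-21.9,0])-90*x;p[2]=100
bot.move_ptp(p,down(np.radians(16.2)))
s=bot.read_state();print(s["t"],s["width"],s["tcp_pos"],s["contact_force"],s["moment"])
snap("wrist","w2")
```

```text
4.4083 19.544443530125704 [ 529.1153148  -237.9386796     3.18782775] [-0.71460204  0.67239551  1.89599167]
5.1417 19.730376459206497 [ 528.31918913 -237.6985555    89.21556416] [ 0.6991097  -0.51288896 -0.61671771] [-0.07114833  0.18485104 -0.03702437]
5.9417 19.23516449227203 [485.04039475 -46.76953577  99.49000868] [ 0.97658644 -0.53121899 -0.9627921 ] [-0.16021931  0.10049303 -0.03785525]
```

View pics/w2.png

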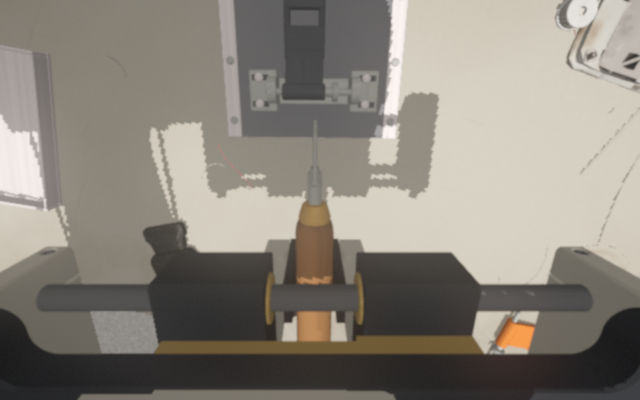

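Run:
```python
from h import *
x=np.array([np.cos(np.radians(16.2)),np.sin(np.radians(16.2)),0])
p=np.array([571.7,-21.9,0])-112*x;p[2]=23
bot.line_to(p,150)
bot.pause(0.2)
im,s=snap("wrist","w3")
print(s["t"],s["width"],s["tcp_pos"],p,s["contact_force"],s["moment"])
save(im,"w3c",(200,0,440,200),3.3)
```

```text
6.875 19.479247582609982 [465.1069642  -52.97526207  23.84111985] [464.1471072  -53.14700388  23.        ] [ 0.40450646  0.06453716 -1.16492481] [-0.09225891  0.08613006 -0.06059924]
```

View pics/w3.png

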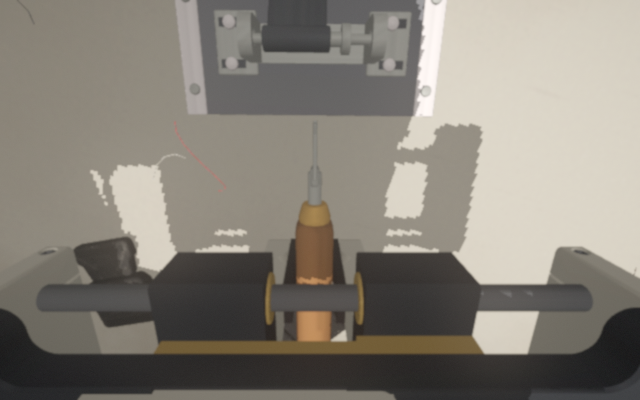

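View pics/w3c.png

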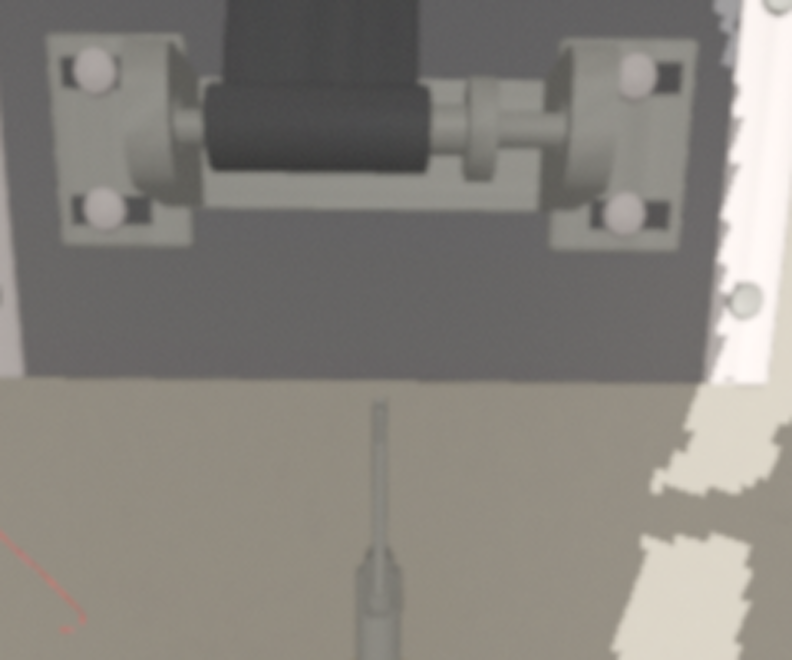

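Run:
```python
from h import *
S=[bot.read_state() for _ in range(3)]
for i in range(6): bot.pause(0.02); S.append(bot.read_state())
for s in S: print(round(s["t"],3),s["tcp_pos"].round(2),s["contact_force"].round(2),s["moment"].round(3),R.from_quat(s["eef_rot"]).as_euler("xyz",degrees=True).round(2),round(s["width"],2))
d=np.load("pics/w3.npz");C=cam("wrist",d["p"],d["q"])
Ti=R.from_quat(d["q"]).inv()
f=lambda u,v,z:Ti.apply(onz(C,(200+u/3.3,v/3.3),z)-d["p"]).round(2)
print("fork tip",f(379,402,30.8),"fork back",f(379,540,30.8))
print("collar out",f(498,128,30),"collar in",f(466,128,30),"collar outer top",f(495,78,30))
print("lug hole R",f(567,128,30),"lug hole L",f(175,126,30),"knuckle R",f(430,128,30),"L",f(205,128,30))
print("panel",f(25,377,8),f(765,383,8))
print("bar pts",f(530,128,30),f(190,126,30))
C2=cam("wrist",np.load("pics/w2.npz")["p"],np.load("pics/w2.npz")["q"])
```

```text
6.925 [464.91 -52.97  23.74] [ 0.78 -0.12 -0.79] [-0.138  0.135 -0.011] [ 1.80e+02 -1.00e-01  1.62e+01] 19.44
6.925 [464.91 -52.97  23.74] [ 0.78 -0.12 -0.79] [-0.138  0.135 -0.011] [ 1.80e+02 -1.00e-01  1.62e+01] 19.44
6.925 [464.91 -52.97  23.74] [ 0.78 -0.12 -0.79] [-0.138  0.135 -0.011] [ 1.80e+02 -1.00e-01  1.62e+01] 19.44
6.942 [464.85 -52.97  23.71] [ 0.08  0.81 -0.85] [-0.097  0.15  -0.038] [ 1.80e+02 -9.00e-02  1.62e+01] 19.39
6.958 [464.8  -52.98  23.67] [-0.13 -0.29 -1.56] [-0.131  0.139 -0.013] [ 1.80e+02 -9.00e-02  1.62e+01] 19.5
6.975 [464.75 -52.98  23.62] [ 0.73  0.38 -0.71] [-0.126  0.137  0.   ] [ 1.80e+02 -8.00e-02  1.62e+01] 19.41
6.992 [464.64 -52.99  23.57] [ 0.96  0.39 -1.79] [-0.127  0.153 -0.008] [-1.80e+02 -7.00e-02  1.62e+01] 19.33
7.008 [464.64 -52.99  23.56] [-0.79 -1.43 -1.16] [-0.157  0.125  0.078] [ 1.800e+02 -7.000e-02  1.621e+01] 19.65
7.025 [464.58 -53.    23.51] [ 0.8   0.34 -0.38] [-0.084  0.097 -0.024] [-1.80e+02 -7.00e-02  1.62e+01] 18.99
fork tip [74.37 -0.11 -6.81] fork back [53.96 -0.09 -6.85]
collar out [110.45  15.98  -5.94] collar in [110.45  11.64  -5.94] collar outer top [116.46  15.36  -5.93]
lug hole R [110.45  25.34  -5.94] lug hole L [110.68 -27.82  -5.94] knuckle R [110.44   6.76  -5.94] L [110.44 -23.77  -5.94]
panel [ 76.81 -59.1   15.99] [75.9  64.36 15.99]
bar pts [110.45  20.32  -5.94] [110.68 -25.79  -5.94]
```

The fork is at crop column 379, the collar's outer face at 498 and the sprung-end lug at 567. The lug gap measures 53 mm (52 given) and the bare neck about 9 mm. I'll shift sideways, then enter with force checks.

```bash
cat >> h.py <<'E'
YAW=np.radians(16.2)
MX=np.array([np.cos(YAW),np.sin(YAW),0]);MY=np.array([-np.sin(YAW),np.cos(YAW),0]);MZ=np.array([0,0,1.])
def avg(n=6):
    F=[];M=[];P=[]
    for _ in range(n):
        bot.pause(0.017);s=bot.read_state();F.append(s["contact_force"]);M.append(s["moment"]);P.append(s["tcp_pos"])
    F=np.mean(F,0);P=np.mean(P,0);M=np.mean(M,0)
    return s["t"],np.array([F@MX,F@MY,F[2]]).round(2),np.array([M@MX,M@MY,M[2]]).round(3),P.round(2)
E
python3 - <<'E'
from h import *
p0=np.array([465.107,-52.975,0])
a=p0-20.1*MY+22*MX;a[2]=23.1
bot.line_to(a,100)
bot.pause(0.3)
print(avg(),a)
im,s=snap("wrist","w4");print(s["tcp_pos"])
save(im,"w4c",(200,0,440,200),3.3)
E
```

```text
(7.8833, array([-0.06, -0.03, -1.09]), array([-0.053,  0.139,  0.01 ]), array([491.62, -66.01,  23.18])) [491.84118232 -66.13909875  23.1       ]
[491.67739345 -66.02560093  23.19269143]
```

View pics/w4c.png

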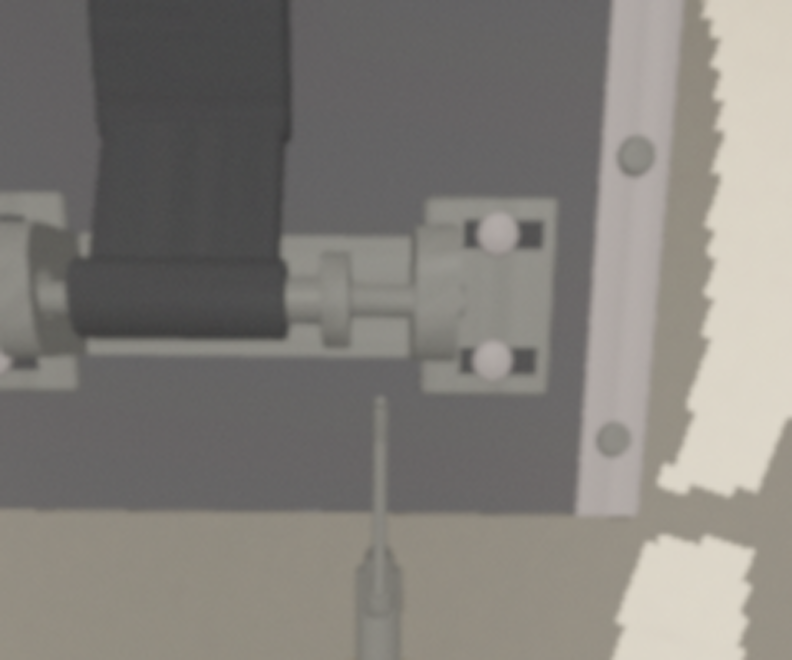

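Run:
```python
from h import *
d=np.load("pics/w4.npz");C=cam("wrist",d["p"],d["q"]);Ti=R.from_quat(d["q"]).inv()
f=lambda u,v,z:Ti.apply(onz(C,(200+u/3.3,v/3.3),z)-d["p"]).round(2)
ft=f(379,397,30);b=f(382,299,30.5);c=f(351,299,30);l=f(415,299,30);print(ft,b,c,l)
adv=b[0]-(ft[0]-13)+1;print(adv)
a=d["p"]+0;a[2]=23.1
base=a.copy()
for k in (18,26,34,adv):
    bot.line_to(base+k*MX,40);print(round(k,1),avg(4))
bot.pause(.2);print(avg(4))
im,s=snap("wrist","w5");save(im,"w5c",(200,0,440,200),3.3)
im,s=snap("scene","s5",(290,160,400,230),7)
```

```text
[75.08 -0.12 -6.8 ] [88.54  0.29 -7.3 ] [88.55 -4.1  -6.8 ] [88.55  4.96 -6.8 ]
27.460000000000008
18 (8.6, array([ 0.04, -0.18, -1.19]), array([-0.081,  0.167, -0.011]), array([508.72, -61.05,  22.92]))
26 (9.0167, array([ 0.01,  0.03, -1.  ]), array([-0.086,  0.154, -0.003]), array([516.7 , -58.73,  23.03]))
34 (9.4333, array([-3.25,  1.74, -0.53]), array([0.537, 1.489, 0.083]), array([523.46, -56.64,  22.69]))
27.5 (9.8167, array([ 0.15,  0.1 , -1.27]), array([-0.106,  0.147, -0.008]), array([518.65, -58.3 ,  23.47]))
(10.0833, array([-0.26, -0.1 , -0.74]), array([-0.126,  0.135, -0.02 ]), array([518.31, -58.31,  23.19]))
```

View pics/w5c.png

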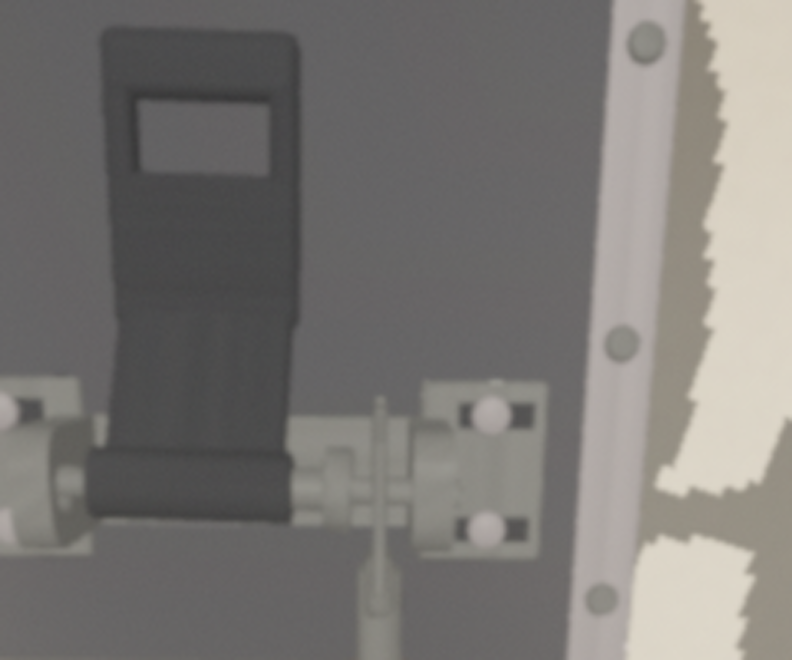

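View pics/s5.png

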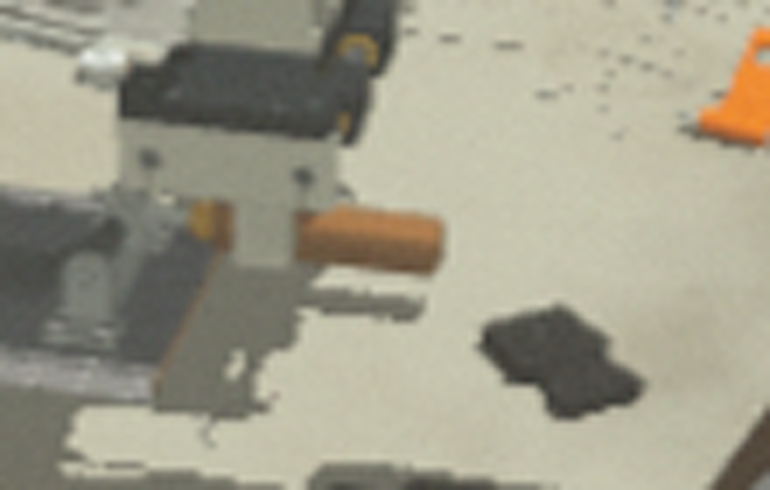

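The fork's tines now straddle the neck: its tip is at crop (379,397), the bar crosses at row 490, the collar's face is at column 350 and the lug at 415. One step pushed 6 mm farther than I meant and touched the slot floor at 3 N, and the fork hasn't shifted in the grip. Now I'll squeeze inward.

Run:
```python
from h import *
s=bot.read_state();b=np.array([518.17,-58.35,23.1]);np.save("b.npy",b)
def rel(P): d=P-b; return np.array([d@MX,d@MY,d[2]]).round(2)
for k in (2.5,4,5.5,6.5,7.5,8.5,9.5,10.5,11.5):
    bot.line_to(b+k*MY,25)
    t,F,M,P=avg(6);print(k,round(t,2),F,M,rel(P))
    if F[1]<-8.3: break
im,s=snap("wrist","w6");save(im,"w6c",(200,60,440,200),3.3)
```

```text
2.5 10.53 [-0.27  0.18 -1.  ] [-0.074  0.137 -0.002] [0.03 2.6  0.01]
4 10.88 [-0.03 -0.15 -1.1 ] [-0.131  0.169 -0.003] [-0.02  4.02  0.01]
5.5 11.23 [ 0.16 -0.49 -0.9 ] [-0.209  0.185 -0.013] [-0.03  5.54  0.  ]
6.5 11.58 [-0.59 -0.3  -0.76] [-0.232  0.19  -0.045] [-0.01  6.52  0.  ]
7.5 11.93 [-0.23 -2.43 -1.69] [-0.976  0.093 -0.165] [0.07 7.38 0.04]
8.5 12.28 [ 0.15 -3.91 -0.88] [-1.604  0.066 -0.253] [0.05 8.38 0.04]
9.5 12.63 [ 0.6  -5.57 -1.5 ] [-2.057e+00  2.000e-03 -3.610e-01] [0.05 9.39 0.04]
10.5 12.98 [ 0.51 -6.04 -0.82] [-2.453 -0.041 -0.413] [ 0.06 10.28  0.06]
11.5 13.33 [ 0.49 -7.24 -1.38] [-2.86  -0.005 -0.489] [ 0.07 11.13  0.08]
```

View pics/w6c.png

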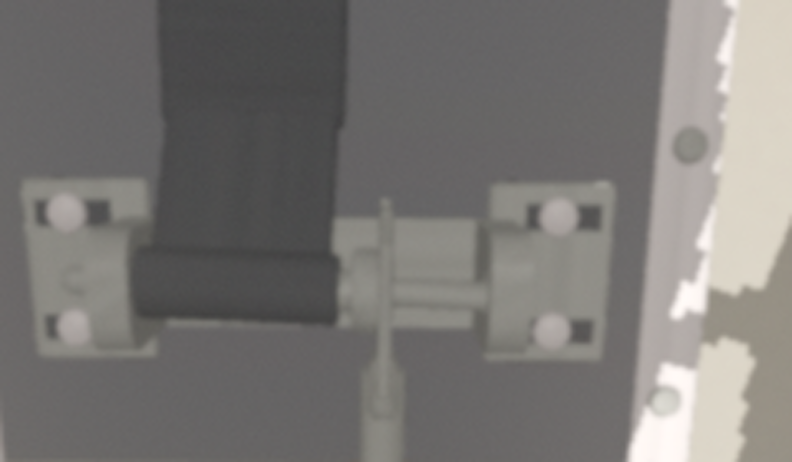

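Run:
```python
from h import *
b=np.load("b.npy")
def rel(P): d=P-b; return np.array([d@MX,d@MY,d[2]]).round(2)
for k in (12.1,12.7,13.2,13.7):
    bot.line_to(b+k*MY,25)
    t,F,M,P=avg(8);print(k,round(t,2),F,M,rel(P))
    if M[0]<-3.75: break
im,s=snap("wrist","w7");save(im,"w7c",(200,60,440,200),3.3)
```

```text
12.1 13.77 [ 0.52 -7.82 -1.56] [-3.087 -0.057 -0.531] [ 0.07 11.65  0.09]
12.7 14.15 [ 0.36 -8.86 -1.49] [-3.31  -0.07  -0.563] [ 0.07 12.17  0.1 ]
13.2 14.53 [ 0.72 -9.23 -1.36] [-3.631 -0.052 -0.596] [ 0.05 12.55  0.12]
13.7 14.92 [  0.41 -11.39  -1.22] [-4.266 -0.061 -0.702] [1.000e-02 1.284e+01 1.300e-01]
```

View pics/w7c.png

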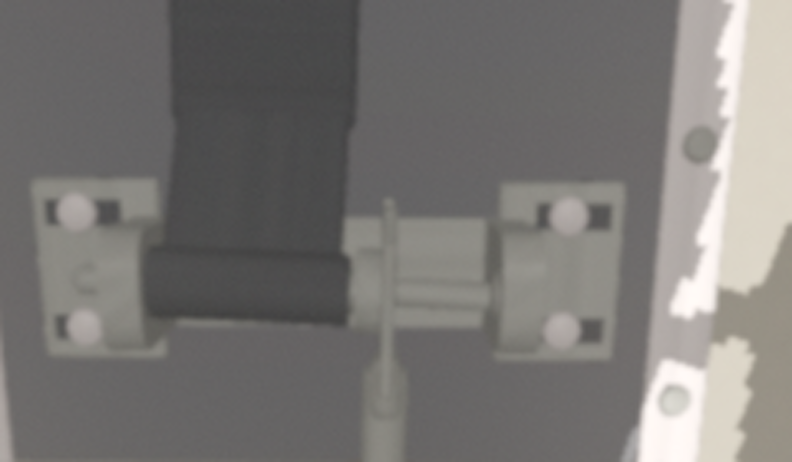

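The push has reached the hard stop at about 11 N and the bar's tip is just clear of the lug face (crop 492 against 497). I'll lift now.

Run:
```python
from h import *
b=np.load("b.npy")
def rel(P): d=P-b; return np.array([d@MX,d@MY,d[2]]).round(2)
k=13.7
for z in (1,2,3.5,5,6.5,8):
    bot.line_to(b+k*MY+z*MZ,25)
    t,F,M,P=avg(5);print(k,z,round(t,2),F,M,rel(P))
    if F[1]<-14: k-=0.3
    if F[2]<-7: print("stuck?");break
im,s=snap("wrist","w8");save(im,"w8c",(200,60,440,200),3.3)
```

```text
13.7 1 15.3 [  0.6  -11.26  -2.12] [-4.253  0.012 -0.704] [-0.19 12.85  1.03]
13.7 2 15.63 [  0.15 -11.18  -2.68] [-4.312  0.082 -0.711] [-0.35 12.86  1.93]
13.7 3.5 15.97 [  0.29 -11.68  -2.82] [-4.4    0.189 -0.712] [-0.54 12.83  3.39]
13.7 5 16.3 [  0.08 -11.74  -3.13] [-4.47   0.246 -0.72 ] [-0.66 12.79  4.86]
13.7 6.5 16.63 [  0.07 -12.09  -2.77] [-4.517  0.281 -0.717] [-0.74 12.77  6.32]
13.7 8 16.97 [  0.19 -11.64  -2.97] [-4.509  0.331 -0.745] [-0.76 12.78  7.83]
```

View pics/w8c.png

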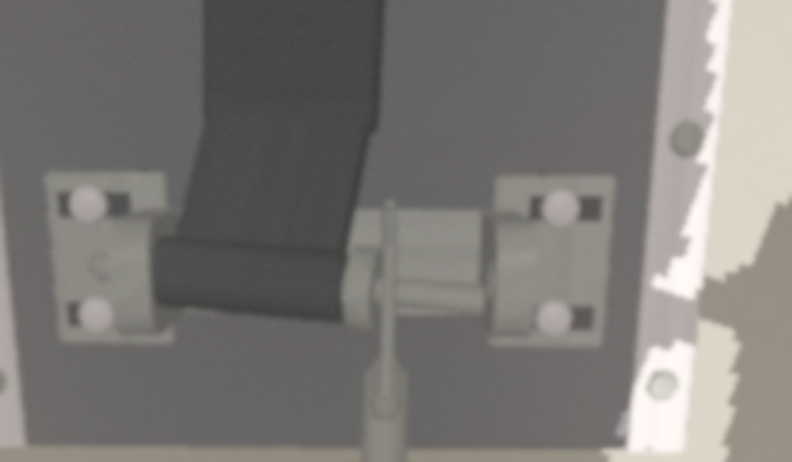

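Run:
```python
from h import *
b=np.load("b.npy")
def rel(P): d=P-b; return np.array([d@MX,d@MY,d[2]]).round(2)
k=13.7
for z in (9.5,11):
    bot.line_to(b+k*MY+z*MZ,25)
    t,F,M,P=avg(5);print(k,z,round(t,2),F,M,rel(P))
for k in (11.5,9.5,8):
    bot.line_to(b+k*MY+z*MZ,25)
    t,F,M,P=avg(5);print(k,z,round(t,2),F,M,rel(P))
im,s=snap("wrist","w9");save(im,"w9c",(200,60,440,200),3.3)
```

```text
13.7 9.5 17.35 [ -0.38 -11.76  -2.33] [-4.521  0.314 -0.738] [-0.79 12.78  9.31]
13.7 11 17.68 [ -0.49 -11.39  -2.78] [-4.404  0.328 -0.721] [-0.81 12.8  10.8 ]
11.5 11 18.02 [-0.06 -8.01 -3.19] [-3.097  0.302 -0.51 ] [-0.78 10.98 10.68]
9.5 11 18.35 [-0.13 -5.93 -2.69] [-2.369  0.269 -0.366] [-0.61  9.26 10.72]
8 11 18.68 [-0.18 -4.71 -2.44] [-1.8    0.308 -0.291] [-0.38  7.98 10.79]
```

View pics/w9c.png

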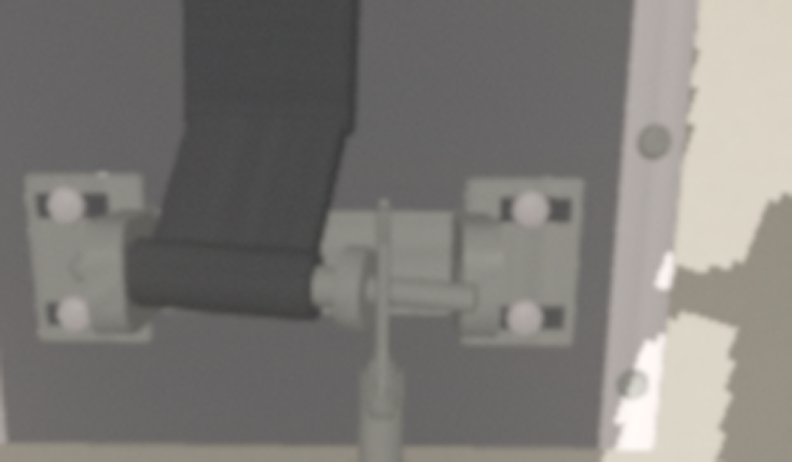

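The bar's tip at crop (475,296) now overlaps the lug's top (462–500). I'll release the spring fully, lower the tip onto the lug and withdraw.

Run:
```python
from h import *
b=np.load("b.npy")
def rel(P): d=P-b; return np.array([d@MX,d@MY,d[2]]).round(2)
for k,z in ((6.5,11),(5.0,11),(4.5,9.8),(4.5,8.8),(4.5,8.0)):
    bot.line_to(b+k*MY+z*MZ,25)
    t,F,M,P=avg(6);print(k,z,round(t,2),F,M,rel(P))
im,s=snap("wrist","w10");save(im,"w10c",(200,60,440,200),3.3)
```

```text
6.5 11 19.08 [ 0.21 -2.83 -1.51] [-1.073  0.241 -0.156] [ 0.19  6.59 11.09]
5.0 11 19.43 [-0.1   0.08 -1.26] [-0.08   0.133 -0.009] [ 0.11  5.17 11.01]
4.5 9.8 19.78 [ 0.18  0.2  -1.14] [-0.029  0.141  0.001] [-0.01  4.53  9.74]
4.5 8.8 20.13 [ 0.3   0.17 -0.85] [-0.089  0.17  -0.016] [-0.02  4.48  8.76]
4.5 8.0 20.48 [-0.04  0.04 -0.84] [-0.074  0.135 -0.003] [0.07 4.49 8.02]
```

View pics/w10c.png

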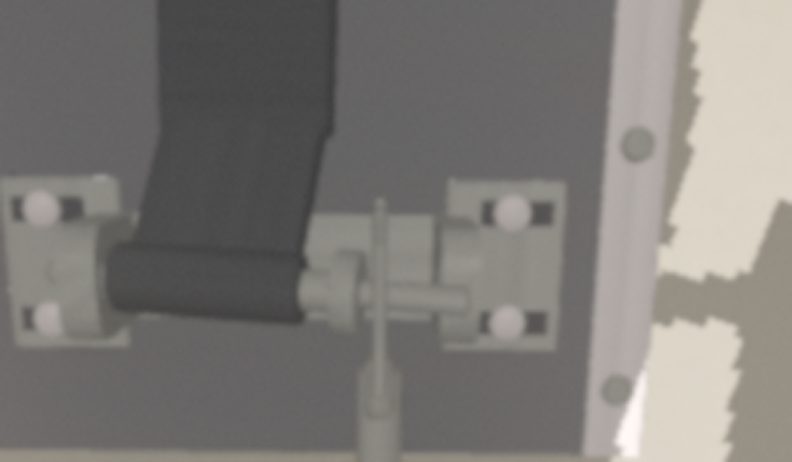

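Run:
```python
from h import *
b=np.load("b.npy");p=b+4.5*MY+8*MZ
for k in (6,14,30):
    bot.line_to(p-k*MX,40 if k<20 else 80);t,F,M,P=avg(4);print(k,round(t,2),F,M)
bot.line_to(p-45*MX+50*MZ,150)
im,s=snap("wrist","w11");save(im,"w11c",(180,0,460,200),2.8)
```

```text
6 20.9 [ 0.19 -0.28 -0.35] [-0.083  0.143  0.015]
14 21.32 [-0.05 -0.33 -0.74] [-0.092  0.121  0.001]
30 21.73 [ 0.59 -0.09 -0.77] [-0.053  0.088  0.037]
```

View pics/w11c.png

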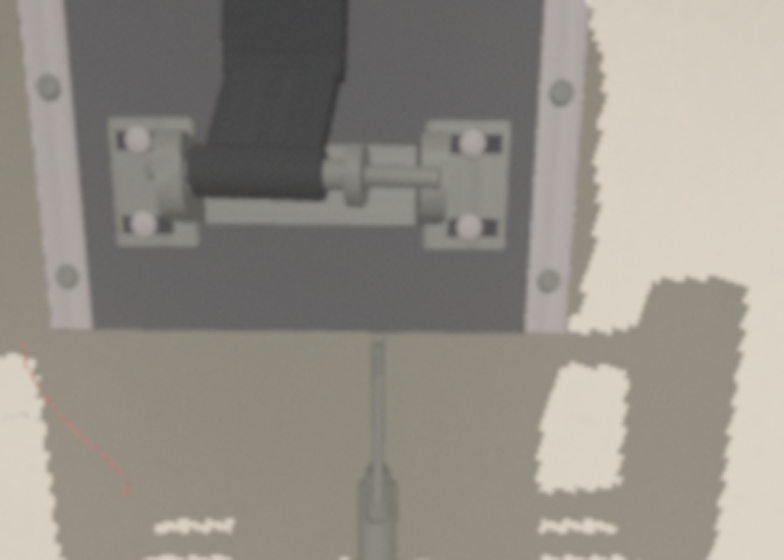

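The tip rests up on the lug's top at (440,175), and the fork is clear at (378,340) and still straight in the grip. Next I'll lay the tool down and look at the link.

Run:
```python
from h import *
ty=np.radians(-18.6);g=np.array([529.0,-237.9,0])
bot.move_ptp(g+[0,0,50],down(ty))
bot.line_to(g+[0,0,8],100)
for z in (4,3.2,2.8):
    bot.line_to(g+[0,0,z],15);t,F,M,P=avg(4);print(z,F,P)
    if F[2]>1.5: break
bot.move_gripper(40,20);bot.pause(.1)
bot.line_to(g+[0,0,70],120)
print(bot.read_state()["t"])
o=np.array([571.7,-21.9,0])
p=o-30*MX+0*MY;p[2]=95
bot.move_ptp(p,down(YAW));bot.pause(.15)
im,s=snap("wrist","w12");save(im,"w12c",(180,0,460,210),2.8);print(s["t"],s["tcp_pos"])
im,s=snap("scene","s12",(280,150,400,230),6)
```

```text
4 [ 0.1  -0.12 -0.46] [ 529.04 -237.97    4.15]
3.2 [-0.05 -0.33 -0.78] [ 528.98 -237.93    3.18]
2.8 [-1.49  1.45  5.85] [ 529.   -237.91    3.15]
26.1417
27.1417 [542.62482917 -31.25119409  94.48570278]
```

View pics/w12c.png

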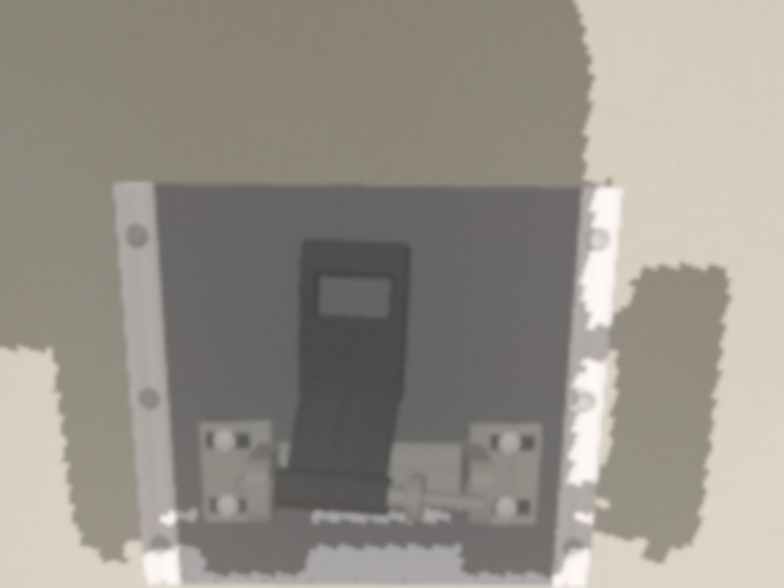

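View pics/s12.png

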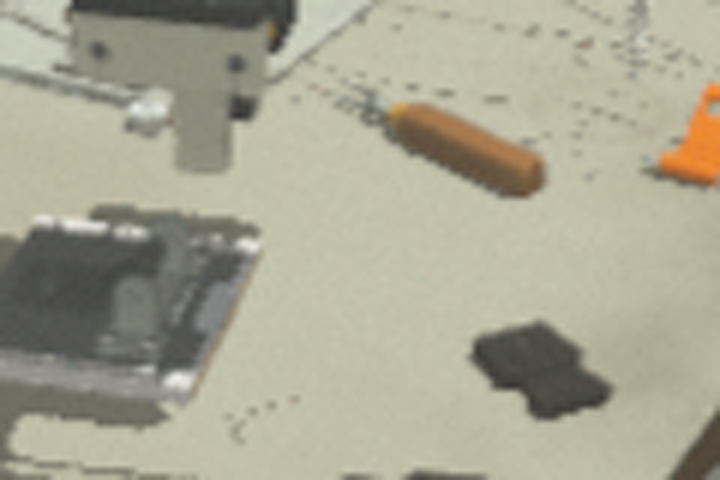

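Run:
```python
from h import *
d=np.load("pics/w12.npz");C=cam("wrist",d["p"],d["q"])
o=np.array([571.7,-21.9,0])
def mf(u,v,z):
    P=onz(C,(180+u/2.8,v/2.8),z);e=P-o;return np.array([e@MX,e@MY]).round(1)
for n,u,v,z in [("FL",302,243,14.2),("FR",409,245,19),("NL",300,385,14.2),("NR",404,388,19),("panelFL",114,183,8),("panelFR",622,188,8),("collar",413,493,38),("tip",490,503,39),("lugRin",468,480,36.7),("lugLin",272,465,36.7),("knL",275,487,31),("knR",390,492,36),("screwL",137,236,9),("screwR",598,239,9)]: print(n,mf(u,v,z))
```

```text
FL [62.7 18.7]
FR [62.  -9.1]
NL [26.  20.3]
NR [25.7 -8.2]
panelFL [77.8 68.3]
panelFR [ 76.4 -65.5]
collar [  1.3 -10.1]
tip [ -1.1 -29.9]
lugRin [  4.4 -24.3]
lugLin [ 8.4 26.1]
knL [ 1.3 26.2]
knR [ 1.1 -4.2]
screwL [64.7 63.1]
screwR [ 63.8 -59.9]
```

The plate is clear in the picture: far corners at crop (302,243) and (409,245), near corners at (300,385) and (404,388). It measures 28 mm wide (29 given) and is yawed about -2°. The tip is still on the lug top and the tool lies on the table. I'll grasp the plate.

Run:
```python
from h import *
o=np.array([571.7,-21.9,0]);Y=YAW-np.radians(2)
c=o+39.5*MX+5.0*MY
bot.move_gripper(46,18)
bot.move_ptp(c+[0,0,50],down(Y))
bot.line_to(c+[0,0,16],80);print(avg(3))
bot.line_to(c+[0,0,10.5],20);bot.pause(.15);print(avg(4))
bot.move_gripper(15,18);bot.pause(.1)
s=bot.read_state();print(s["width"],avg(5))
im,s=snap("wrist","w13")
im,s=snap("scene","s13",(260,150,400,240),5.5)
```

```text
(28.6833, array([-0.11, -0.01, -0.11]), array([-0.084,  0.144,  0.013]), array([608.41,  -6.11,  16.34]))
(29.325, array([ 0.14,  0.39, -0.32]), array([-0.054,  0.144,  0.012]), array([608.31,  -6.06,  10.58]))
28.21239140326787 (29.9583, array([0.26, 0.19, 0.44]), array([-0.113,  0.144,  0.016]), array([608.25,  -6.09,  10.52]))
```

View pics/w13.png

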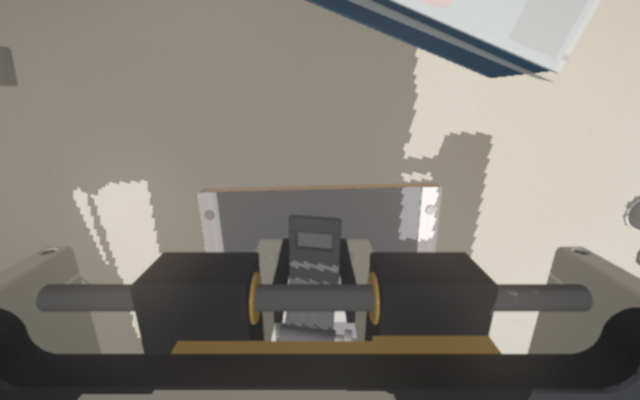

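View pics/s13.png

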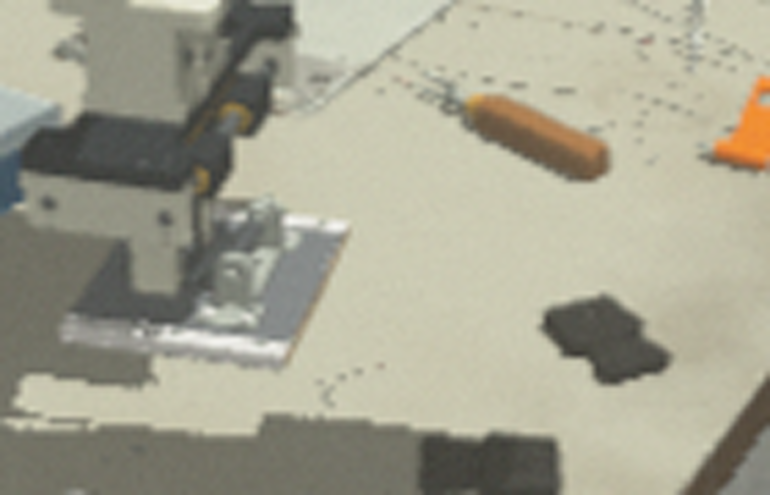

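Run:
```python
from h import *
p=np.array([608.3,-6.08,10.5]);np.save("p.npy",p)
Y=YAW-np.radians(1);u=np.array([np.sin(Y),-np.cos(Y),0.15])
for d in (2,4,6,8,9.5,10.5,11.3):
    bot.line_to(p+d*u,30);t,F,M,P=avg(4);e=P-p
    print(d,round(t,2),F,M,np.array([e@MX,e@MY,e[2]]).round(2))
    if np.abs(F-[0,0,0]).max()>5: break
im,s=snap("wrist","w14");print(s["width"])
im,s=snap("top","t14",(290,150,350,210),8)
im,s=snap("scene","s14",(270,160,350,220),8)
```

```text
2 30.38 [ 0.04 -0.27 -0.  ] [-0.161  0.181 -0.006] [-0.13 -2.12  0.24]
4 30.69 [-0.62 -0.01 -0.75] [-0.153  0.227 -0.018] [-0.12 -4.11  0.59]
6 31.01 [-0.05 -0.39 -0.07] [-0.211  0.221  0.005] [-0.12 -6.12  0.91]
8 31.32 [-0.14 -0.35 -0.05] [-0.18   0.21   0.008] [-0.14 -8.1   1.22]
9.5 31.64 [-0.05  0.27 -0.12] [-0.119  0.217 -0.012] [-0.15 -9.56  1.44]
10.5 31.96 [-0.17  0.46  0.03] [-0.053  0.211 -0.014] [ -0.18 -10.52   1.58]
11.3 32.27 [ 0.13  1.39 -0.57] [ 0.548  0.078 -0.065] [ -0.16 -11.15   1.67]
28.388474497143754
```

View pics/w14.png

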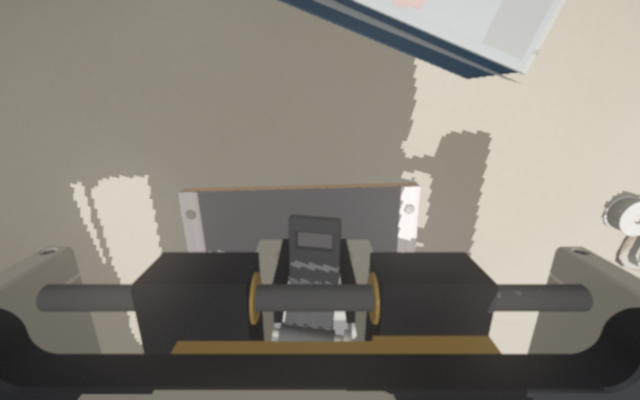

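View pics/s14.png

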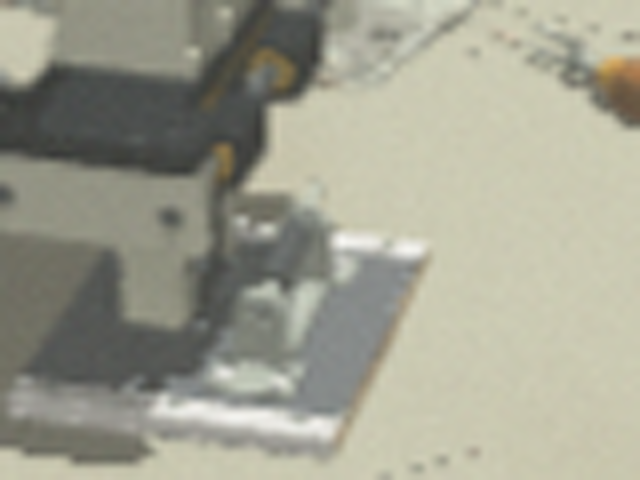

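A 1.4 N reaction at 11.2 mm shows the collar just meeting the sprung-end lug, so the pin should be out. I'll test the lift in small steps.

Run:
```python
from h import *
p=np.load("p.npy")
Y=YAW-np.radians(1);u=np.array([np.sin(Y),-np.cos(Y),0.15])
q=p+11.15*u
for z in (1,2,3,4.5,7,10):
    bot.line_to(q+[0,0,z],25);t,F,M,P=avg(4);e=P-p
    print(z,round(t,2),F,M,np.array([e@MX,e@MY,e[2]]).round(2))
    if np.abs(F).max()>4.5: print("STOP");break
im,s=snap("wrist","w15");print(s["width"])
im,s=snap("scene","s15",(270,160,350,220),8)
```

```text
1 32.74 [ 0.47  2.11 -2.3 ] [ 0.649 -0.136 -0.046] [ -0.21 -11.07   2.59]
2 33.06 [ 0.05  2.95 -2.03] [ 0.843  0.07  -0.109] [ -0.39 -11.09   3.6 ]
3 33.38 [-0.28  2.37 -1.99] [ 0.904  0.214 -0.119] [ -0.33 -11.12   4.66]
4.5 33.69 [-0.21  1.43 -1.51] [ 0.625  0.311 -0.061] [ -0.26 -11.25   6.27]
7 34.01 [ 0.24  0.23 -0.95] [-0.088  0.124  0.011] [  0.16 -11.4    9.04]
10 34.34 [-0.27 -0.01 -1.  ] [-0.069  0.153  0.031] [ -0.05 -11.19  11.85]
28.24010815315485
```

View pics/w15.png

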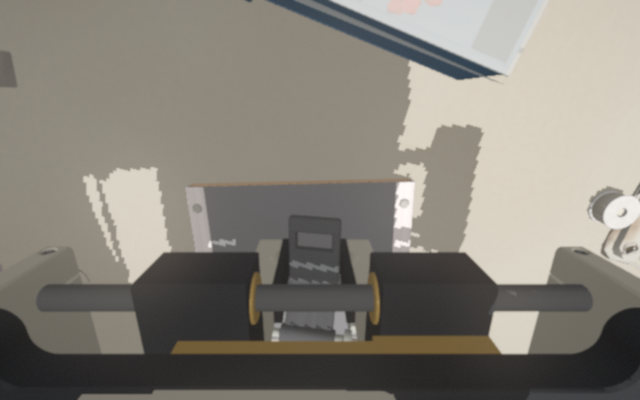

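View pics/s15.png

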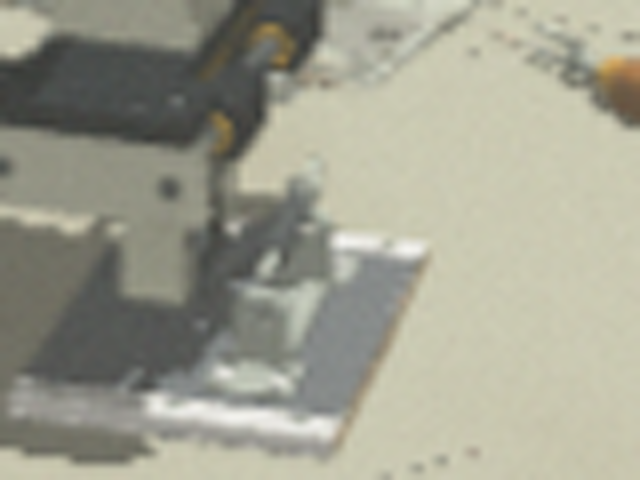

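The wrist force has returned to baseline plus the link's weight, so it's free. I'll carry it to the tray.

Run:
```python
from h import *
s=bot.read_state()["tcp_pos"]
bot.line_to([s[0],s[1],90],120)
C=cam("top");im=np.load("pics/t14.npz")["im"]
m=(cv2.inRange(im,(185,175,170),(255,255,255)));m[:, :180]=0;m[:,245:]=0;m[:190]=0;m[275:]=0
m=cv2.morphologyEx(m,cv2.MORPH_OPEN,np.ones((3,3)))
cs=max(cv2.findContours(m,0,2)[0],key=cv2.contourArea)
P=np.array([onz(C,c[0],16)[:2] for c in cs],np.float32);r=cv2.minAreaRect(P);print("tray rect",r)
cen=np.array([475,219.,0]);ya=np.radians(5-90)
lx=np.array([np.cos(ya),np.sin(ya),0]);ly=np.array([-np.sin(ya),np.cos(ya),0])
t=cen+11.5*lx+7*ly;print(t,bot.solve_ik(t+[0,0,90],down(ya)))
bot.move_ptp(t+[0,0,95],down(ya));bot.pause(.15)
im,s=snap("wrist","w16");print(s["t"],s["width"],s["tcp_pos"],avg(4))
snap("scene","s16",(200,180,400,310),4)
snap("top","t16",(160,160,320,290),4.5)
```

```text
Traceback (most recent call last):
ValueError: max() iterable argument is empty
```

Run:
```python
from h import *
cen=np.array([475,219.,0]);ya=np.radians(5-90)
lx=np.array([np.cos(ya),np.sin(ya),0]);ly=np.array([-np.sin(ya),np.cos(ya),0])
t=cen+11.5*lx+7*ly;print(t,bot.solve_ik(t+[0,0,90],down(ya)))
bot.move_ptp(t+[0,0,95],down(ya));bot.pause(.15)
im,s=snap("wrist","w16");print(s["t"],s["width"],s["tcp_pos"],avg(4))
snap("scene","s16",(200,180,400,310),4)
snap("top","t16",(160,160,320,290),4.5)
```

```text
[482.97565393 208.15385117   0.        ] [ 0.78022983  0.24927166 -0.49413682  0.         -0.82738785 -0.69296337]
37.225 28.3080647084163 [483.1154283  207.89058078  94.91026023] (37.3417, array([ 0.42, -0.13, -0.95]), array([ 0.049,  0.083, -0.023]), array([483.1 , 207.96,  94.95]))
```

View pics/w16.png

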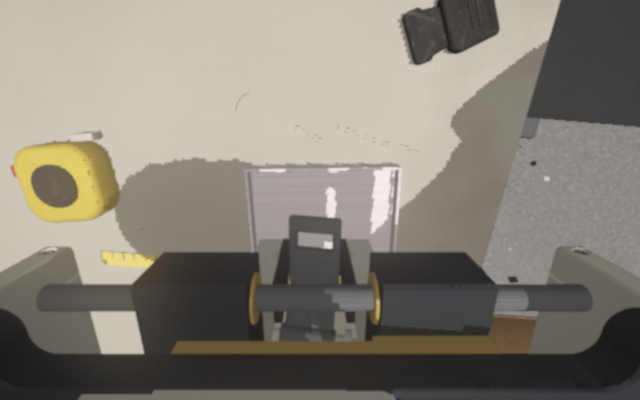

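View pics/s16.png

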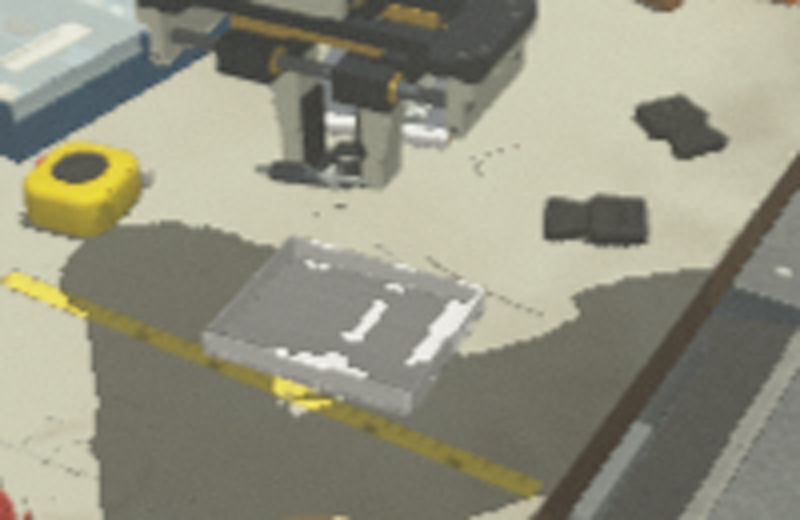

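View pics/t16.png

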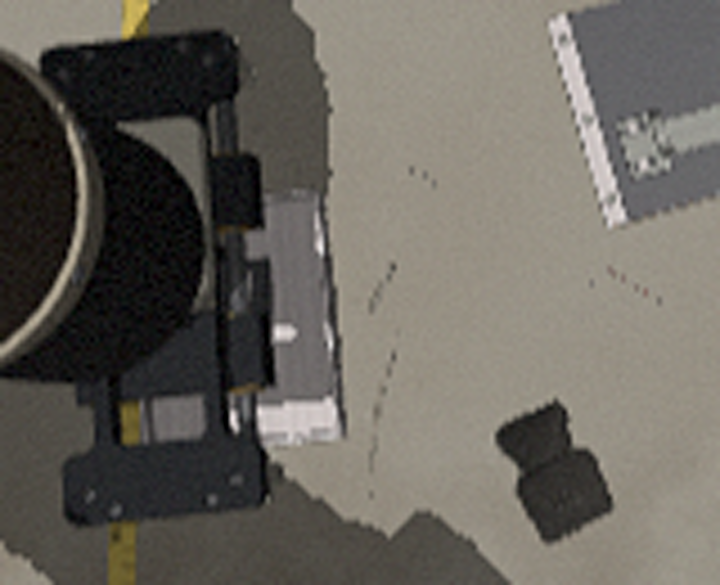

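Run:
```python
from h import *
d=np.load("pics/w16.npz");C=cam("wrist",d["p"],d["q"]);Ti=R.from_quat(d["q"]).inv()
for uv in [(247,168),(400,166),(250,245),(395,245)]:
    P=onz(C,uv,16);print(P.round(1),Ti.apply(P-d["p"]).round(1))
```

```text
[538.6 180.3  16. ] [ 32.3 -52.9  78.9]
[418.4 168.2  16. ] [33.9 67.9 78.9]
[534.7 247.6  16. ] [-35.1 -54.9  78.9]
[410.6 236.7  16. ] [-35.1  69.7  78.9]
```

The tray's far corners are at (247,168) and (400,166), so it is centred where I planned to within 4.5 mm. I'll correct for that, lower gently with force checks, and release.

Run:
```python
from h import *
ya=np.radians(-85);lx=np.array([np.cos(ya),np.sin(ya),0])
t=np.array([482.98,208.15,0])-4.5*lx
bot.line_to(t+[0,0,25],120);bot.pause(.1);b0=avg(5)[1][2]
bot.line_to(t+[0,0,9],60)
for z in np.arange(8.2,4.3,-.6):
    bot.line_to(t+[0,0,z],12);tt,F,M,P=avg(4);print(round(z,1),round(tt,2),F,P[2])
    if F[2]-b0>1.2: break
im,s=snap("scene","s17",(200,180,400,310),4)
```

```text
8.2 39.09 [ 0.02 -0.11 -0.38] 8.31
7.6 39.41 [ 0.01 -0.37 -0.95] 7.63
7.0 39.73 [-0.32  0.09 -0.48] 6.97
6.4 40.04 [-0.1   0.01 -0.92] 6.38
5.8 40.36 [ 0.03  0.09 -0.83] 5.78
5.2 40.67 [-0.18 -0.11 -0.98] 5.17
4.6 40.99 [-0.53  0.47  1.9 ] 4.73
```

View pics/s17.png

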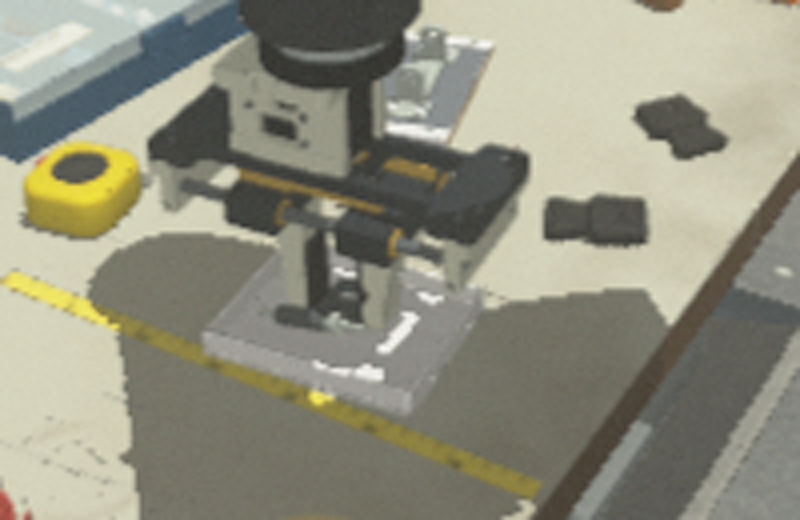

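Run:
```python
from h import *
bot.move_gripper(32,5);bot.pause(.15);bot.move_gripper(46)
s=bot.read_state()["tcp_pos"]
bot.line_to([s[0],s[1],30],60);bot.line_to([s[0],s[1],140],150)
bot.move_ptp([430,-60,220],down(np.radians(-85)));print(bot.read_state()["t"])
im,s=snap("top","t18",(170,150,450,290),2.8)
im,s=snap("scene","s18",(200,140,420,310),3.6)
im,_=snap("top","t18b",(175,190,245,270),7)
```

```text
44.6167
```

View pics/t18.png

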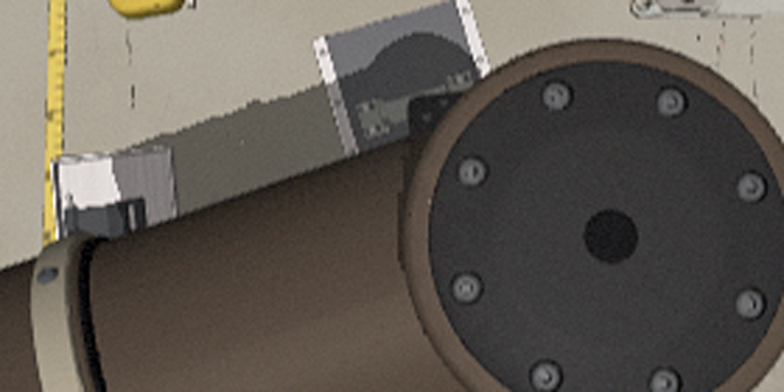

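View pics/s18.png

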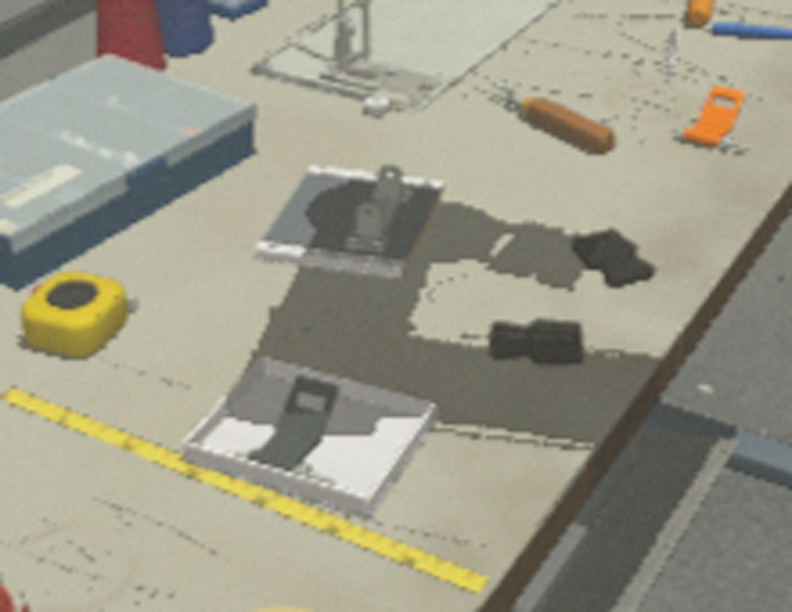

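View pics/t18b.png

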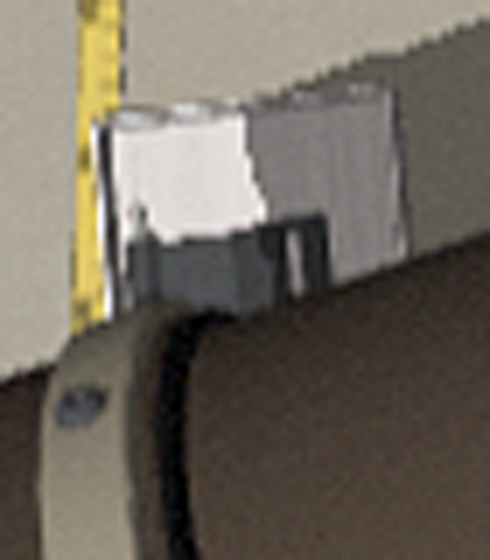

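Run:
```python
from h import *
bot.move_joints([-0.883,0.359,0.012,0,-1.224,-0.288]);print(bot.read_state()["t"])
im,s=snap("top","t19",(170,130,450,290),2.8)
save(im,"t19b",(180,190,246,270),7)
im,s=snap("scene","s19",(240,230,330,290),8)
```

```text
46.875
```

View pics/t19.png

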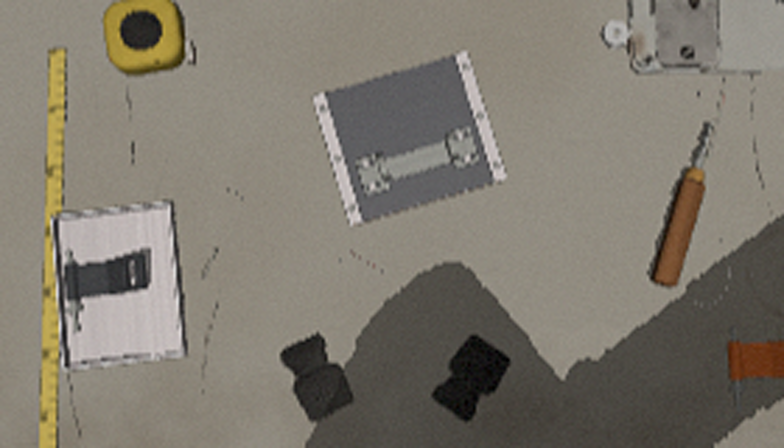

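View pics/t19b.png

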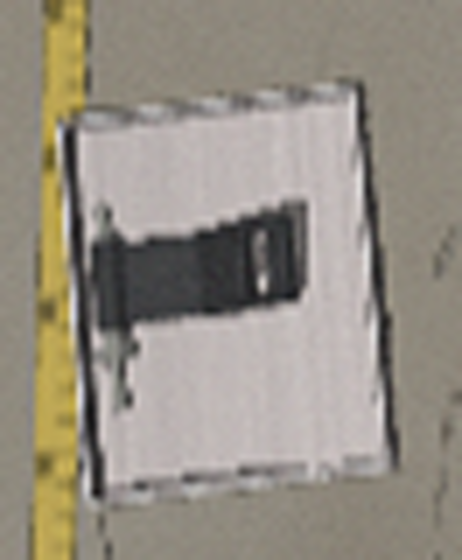

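View pics/s19.png

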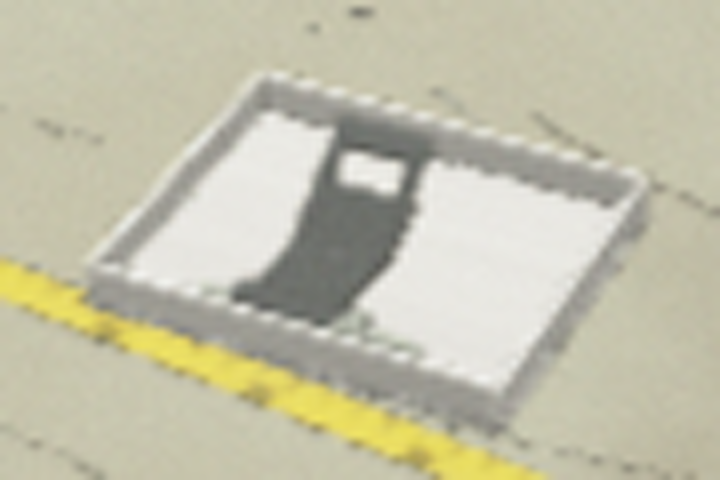

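Run:
```python
from h import *
a=bot.camera("top").astype(int);b=np.load("pics/t19.npz")["im"].astype(int)
print(np.abs(a-b)[190:270,180:246].max())
bot.close_job()
```

```text
12
the job is handed in; nothing more can be done
```

The strap link is off the case panel and lying in the metal tray, and the job was handed in at about 47 s of the 72 s allowed.

**What I did, in order:**
- **Squeeze:** I entered the fork over the bare neck and squeezed the collar in to its hard stop, peaking at about 12 N.
- **Prise:** I lifted the tip out of its lug, let it rest on the lug's top and withdrew the tool.
- **Tool:** I laid the tool back flat at its starting spot.
- **Draw:** I gripped the plate with 18 N and drew the link about 11 mm out of the plain-end lug, until the collar just met the sprung-end lug at 1.4 N. It lifted off with a light rub of 2–3 N.
- **Set down:** I lowered the link into the tray until it touched at about 3 N, then released it.

**Last checks:**
- The final top and scene pictures show the link wholly inside the tray. Two top pictures a moment apart show it at rest.
- The bracket is empty and the tool is flat on the table.
- The buckles, the tape measure and the orange look-alike appear where they were.
- The robot is clear of everything.

**What disagreed or was not confirmed:**
- **Overshoot:** while entering the fork, one step went about 6 mm farther than I meant and touched the slot floor at about 3 N. I backed it off and the tool had not shifted in the grip.
- **Tray position:** the link lies a little nearer the tray's left wall than I planned.
- **Bobbin:** I never picked it out in the pictures, so I could not check it directly.

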